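# Mount a wooden soldier in the painting jig

### The job

Get the wooden soldier ready for painting: draw the jig's tailstock back, lift the soldier off its rack and lay it in the jig's two forks with its feet towards the headstock and its face (the side with the cap peak) straight up. Then slide the tailstock up so that the soldier is held snugly between the two centre pins, both collars against its ends. Leave the plain spindle and the other things on the table where they are.

Things in the scene. Friction and masses are not known exactly. Their poses are not given: they have to be found in the camera images.
- soldier: Toy soldier turned from pale wood, 190 mm long, lying level on its rack, feet roughly to the robot's left, rolled up to 35 degrees off face-up. Origin: centre of the feet end face; z along its axis from feet to hat, x out of its front (face). Foot disc 38 mm diameter, z=0 to 20 mm; plain round body 32 mm diameter, z=20 to 140; head 30; hat 34 mm diameter, z=166 to 190.
- soldier_top (a point): Centre of the soldier's hat end face (z=190 mm on its axis). Both end faces have a blind centre hole, 13 mm diameter, 15 mm deep.
- peak_tip (a point): Tip of the soldier's cap peak: a flat wooden tongue 24 mm wide and 6 mm thick that reaches 40 mm out from the axis on the front (+x), at z=169 mm. Small dark buttons run down the front below it.
- soldier_grip (a point): Point on the soldier's axis at z=84 mm, about its centre of mass: where to grip the round body (32 mm), midway between the forks of its rack.
- rack_a: The soldier's rack, plywood, fixed: base board 70 x 170 mm, 10 mm thick, with two V forks, each 10 mm thick along the axis and 34 mm wide, 48 and 130 mm from the feet end, reaching to 5 mm below the axis. Origin: on the axis of the lying soldier, at its feet end, 80 mm above the table; z along the axis towards the hat, x up.
- jig: Painting jig, fixed: plywood bed 90 x 400 mm, 22 mm thick; centre axis 90 mm above the table. Origin under it on the centre line; y towards the headstock (wood block 70 mm wide, 118 mm tall), z up. Two V forks (10 mm thick along y, 34 mm wide, to 5 mm below the axis) at y=+82 and y=0 mm, 48 and 130 mm from the head collar, hold a 32 mm body exactly on the centre axis.
- head_collar (a point): Centre of the face of the headstock's steel collar (28 mm diameter), on the centre axis. From it a tapered pin 8 mm in diameter sticks out 10 mm towards the tailstock. The soldier's feet end comes against this face.
- tail_collar (a point): Centre of the face of the tailstock's collar (28 mm diameter), with a like pin sticking out 10 mm towards the headstock. The soldier's hat end comes against this face.
- tail_grip (a point): Grip point of the tailstock: 28 mm up its upright wooden post, 24 x 24 mm and 50 mm tall (its top is 22 mm higher), standing on the tailstock block (70 x 50 mm), whose top is 118 mm above the table. 35 mm behind the collar face.
- tailstock (a joint): Slide of the tailstock along the bed, m. 0: the collars are 180 mm apart; grows as it is drawn back from the headstock (to -y of the jig), up to 0.08 (260 mm apart). Stiff: about 3 N to move, stays where left. 0.010 with the soldier held snugly.
- spindle: Plain turned wooden spindle, 188 mm long, 32 mm diameter, without peak, lying on the other rack (same rack, same axis height). Not to be moved. Origin: centre of its end face; z along its axis.
- paint_a: Dropper bottle of paint, 28 mm diameter, 74 mm tall. Bystander; origin under it.
- paint_b: Dropper bottle of paint, 28 mm diameter, 74 mm tall. Bystander; origin under it.
- brush_pot: White pot with brushes, 96 mm diameter, 180 mm tall. Bystander; origin under it.
- glass: Drinking glass, 70 mm diameter, 90 mm tall. Bystander; origin under it.
- jar: Glass jar, 68 mm diameter, 75 mm tall. Bystander; origin under it.
- sanding_block: Cork sanding block 100 x 60 x 30 mm. Bystander; origin under it.

How it is judged (in metres and radians):
On the way, in this order (a step that is already met when the one before it is completed fails the run):
1. the tailstock is drawn back far enough to let the soldier in (value of joint tailstock above 0.032 m), for 0.2 s.
2. the soldier lies in the jig's forks, feet towards the headstock (x of soldier in the frame of head_collar between -0.006 and 0.006 m and z of soldier in the frame of head_collar between -0.006 and 0.006 m and distance between soldier and head_collar below 0.035 m and angle between the z axis of soldier and the y axis of jig, either way round below 0.08 rad), for 0.2 s.
At the end, for the whole second after the job is handed in: The soldier lies between the centres at rest: its feet end face within 5 mm of the head collar and its hat end face within 5 mm of the tail collar (centre to centre), its axis within 0.04 rad of the jig's, its front within 0.2 rad (11 degrees) of straight up (distance between soldier and head_collar below 0.005 m and distance between soldier_top and tail_collar below 0.005 m and angle between the z axis of soldier and the y axis of jig, either way round below 0.04 rad and angle between soldier's own x axis and vertical below 0.2 rad and z of peak_tip in the frame of head_collar above 0.03 m and linear speed of soldier below 0.01 m/s); the robot touches nothing.
It fails at once if the plain spindle is moved by more than 30 mm (distance of spindle from where it was at the start of the episode above 0.03 m).
It fails at once if one of the other loose things on the table is moved by more than 30 mm (distance of any of paint_a, paint_b, brush_pot, glass, jar, sanding_block from where it was at the start of the episode above 0.03 m).
It also fails if it takes over 54 s, if anything falls off the work surface, if the arm or the gripper's body presses on something with over 40 N, if the wrist force passes 120 N, or if a joint passes its speed limit or range.

### The arm

A 6-joint arm with a two-finger parallel gripper is mounted at the origin on the work surface. World frame = base frame: x ahead of the robot, y to its left, z up, the work surface at z = 0. Lengths are in mm, angles in rad, forces in N, time in s.
With the tool pointing down it reaches from about 350 to 975 mm from the base axis. Payload 7.1 kg.
Tool frame: the origin (TCP) lies between the finger pads; the fingertips stand 8 mm ahead of it and the grasp point (between the pads) lies 11 mm behind it; x points along the fingers, y is the direction in which the jaws open and shut, and the axes are right-handed (so a half turn about x gives the same grasp; the last joint's range is limited). The gripper opens to 88 mm and grips with 3 to 60 N. Pads are 20 mm wide; open, the fingers measure 115 mm over their backs; the gripper's body (75 mm by 178 mm) begins 61 mm behind the grasp point.
Start: joints at [-1.207, 0.423, 1.63, -0, 1.089, -0.019], TCP at [233.466, -579.74, 230.675] pointing down, gripper open.
Joint ranges: [-3, 3], [-0.9, 2.11], [0.09, 2.58], [-1.31, 4.45], [0.11, 2.69], [-2.54, 2.54]. Speed limits (rad/s): [2.39, 2.39, 3.01, 3.14, 3.14, 3.14].

### API

Orientations are given as a rotation vector (axis times angle).
In Python, from workcell import ctrl gives the robot as it stands.
- The arm moves only by the tool apply_moves, never from a script. Its argument "increments" is a list of rows, each an object with "gripper": the opening in per cent of the stroke, from 0 (shut) to 100 (fully open); "delta_pos": the shift along the tool's x, y, z in cm, a list of three; "dr": the turn, a rotation vector about the tool's x, y, z in rad, a list of three. In form: [{"gripper": gripper, "delta_pos": [dx, dy, dz], "dr": [ax, ay, az]}, ...]. A call has exactly 5 rows; each row shifts and turns the commanded pose from where the row before left it, along the tool's axes as they then stand; what a row does not reach is not made up. A row lasts 1/12 s, in which the tool goes at most 41.7 mm and 7.16 degrees, less where a joint would pass 70% of its speed; a pose out of reach is approached as far as the arm can. A call with a gripper value outside its range is refused whole. The fingers move at their own pace and stop on an object; the grip force is fixed at half the most. Time passes only in rows, so rows that do not move let the fingers close, or fill a call up. It gives the time, the measured TCP pose, the force and the opening at its end, in the units of the state.
- ctrl.get_obs(): the state, without advancing time (a new reading comes with each control period).
- ctrl.get_image(name): name is "scene" or "side" or "wrist"; returns a dict with "img" (420x560x3 uint8, red, green, blue), "range_z" (420x560 float32, mm along the optical axis (not along the pixel's ray), 0 where there is no reading), "mtx" (3x3 intrinsics, pixels), "rvec" (rotation vector, rad) and "tvec" (3), from world to camera coordinates, as OpenCV has them. Camera axes: x right, y down, z forward; pixel columns grow to the right and rows downward; lengths in mm; the calibration is good to about 2 mm. The wrist camera is an equidistant fisheye: a pixel r from the principal point sees the ray r / f radians off the axis. A picture is of the moment at which its call begins.
- ctrl.close_job(): hands the job in, once; it reports no verdict.
The state is a dict: "t": time; "qpos": joint angles; "qvel": joint speeds; "joint_torque": joint torques, N m; "ee_pos": TCP position; "orientation": TCP orientation; "ft_force": force on the tool from outside, world axes, zero at the start; "moment": the same for the moment, N m; "width": finger opening in mm.
Only numpy, scipy, OpenCV 4.12 (cv2) and the standard library are available. Lean on these libraries where they do the work, as an engineer would, in place of code of your own. Each camera call takes 0.05 s, during which the arm holds its last target. There are 200 camera calls.

## Working session

There is one attempt and no reset: what is moved stays moved. The work goes in short steps, Python scripts to look and compute and a tool call to move; the robot and the scene stay as the last step left them, time stands still between calls to the robot, and variables do not carry over. Pictures are saved under pics/ and viewed, about 8 in all and at most 12, crops included, and the job is handed in when it is done.

Besides the shell and the picture viewer there is one more tool, called after "Emit:" as name([rows], argument=value, ...), one row to a line, values as JSON. apply_moves: Moves the arm, as the interface text tells. Its arguments: {"type":"object","properties":{"increments":{"type":"array","items":{"type":"object","properties":{"gripper":{"type":"number"},"delta_pos":{"type":"array","items":{"type":"number"}},"dr":{"type":"array","items":{"type":"number"}}}}}},"required":["increments"]}

```bash
mkdir -p pics; ls; cat > h.py <<'E'
import numpy as np, cv2, pickle
from scipy.spatial.transform import Rotation as R
from workcell import ctrl
def cap(n,tag):
    d=ctrl.get_image(n); pickle.dump(d,open(f'{tag}.pkl','wb')); return d
def load(tag): return pickle.load(open(f'{tag}.pkl','rb'))
def cloud(d):  # pinhole only: world points HxWx3
    z=d['range_z']; K=d['mtx']; v,u=np.indices(z.shape)
    c=np.dstack([(u-K[0,2])/K[0,0]*z,(v-K[1,2])/K[1,1]*z,z])
    Rm=cv2.Rodrigues(np.array(d['rvec'],float))[0]
    p=(c-np.array(d['tvec']).ravel())@Rm
    p[z==0]=np.nan; return p
def save(img,name,scale=1):
    cv2.imwrite(f'pics/{name}.png',cv2.resize(img[:,:,::-1],None,fx=scale,fy=scale,interpolation=cv2.INTER_CUBIC))
E
python3 - <<'E'
from h import *
o=ctrl.get_obs(); print(o)
a=cap('scene','scene0'); b=cap('side','side0')
for d in(a,b): print(d['mtx'],d['rvec'],d['tvec'])
save(a['img'],'scene0',1.4); save(b['img'],'side0',1.4)
E
```

```text
pics
{'t': 0.0, 'qpos': array([-1.20702401e+00,  4.23828506e-01,  1.63071121e+00, -1.32784719e-05,
        1.08860463e+00, -1.90082801e-02]), 'qvel': array([-3.91114803e-04, -2.01372150e-03, -4.14312514e-05, -6.84861370e-04,
        1.11505530e-03,  5.01002092e-04]), 'joint_torque': array([ 1.82709522e-03, -5.44607520e+01, -2.73665893e+01,  6.45264890e-02,
        2.27821857e-02, -1.35510340e-04]), 'ee_pos': array([ 233.25463912, -579.23838778,  229.90106282]), 'orientation': array([ 2.01216974,  0.39150828, -2.01273909]), 'ft_force': array([ 0.46800791, -0.5330066 ,  0.34599234]), 'moment': array([-0.02885723,  0.05064601, -0.04601369]), 'width': 87.93525354387971}
[[442.79110864   0.         280.32527286]
 [  0.         442.79110864 210.50418687]
 [  0.           0.           1.        ]] [ 2.35746162  0.50251249 -0.21999969] [-553.11215747  -65.09619835 1298.61293092]
[[480.8813182    0.         279.55065109]
 [  0.         480.8813182  208.09227226]
 [  0.           0.           1.        ]] [ 0.40291923 -2.82416232  1.0917328 ] [ 569.30674856  176.65996622 1455.03397414]
```

View pics/scene0.png

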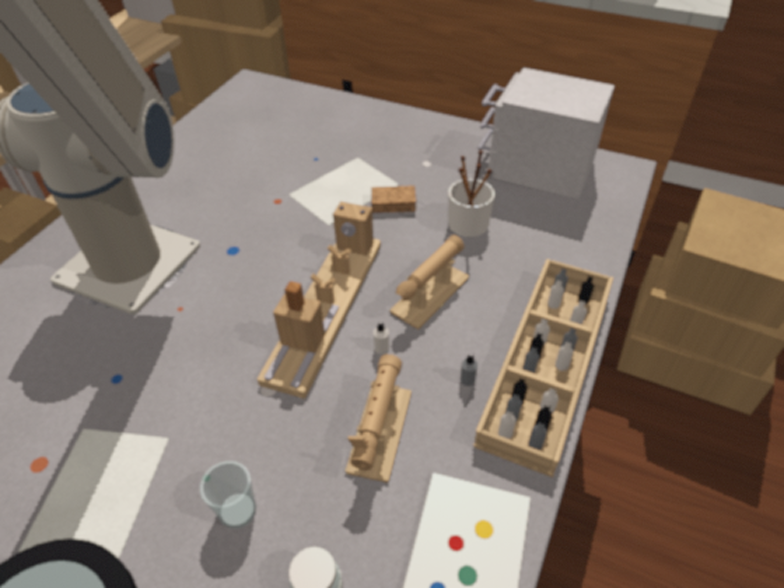

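View pics/side0.png

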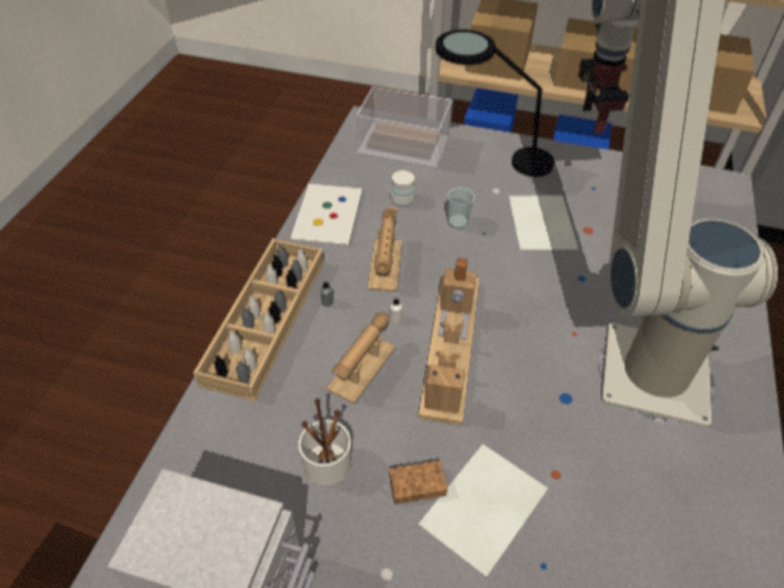

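The scene view shows the soldier on its rack (feet at 387,365, hat at 365,455, peak at 357,443, all in 1.4x pixels). The tailstock post is at (294,296), the headstock at (352,228) and the spindle at (432,265). Next I'll measure from the clouds.

```bash
python3 - <<'E'
from h import *
a=load('scene0'); b=load('side0'); A=cloud(a);B=cloud(b)
def q(P,u,v):
    u,v=int(u/1.4),int(v/1.4); return np.round(np.nanmedian(P[v-1:v+2,u-1:u+2].reshape(-1,3),axis=0))
for n,u,v in [('post top',294,288),('tailblock',300,315),('headtop',352,208),('feet',388,365),('body',376,410),('hat',366,455),('peak',357,443),('spin1',405,288),('spin2',455,243),('paintA',381,330),('paintB',469,362),('bedend',270,380),('table',200,400),('glass',228,475)]: print('scene',n,q(A,u,v))
for n,u,v in [('post top',461,265),('tailblk',457,280),('headtop',445,370),('feet',383,268),('hat',388,218),('table',500,300)]: print('side',n,q(B,u,v))
P=np.vstack([A.reshape(-1,3),B.reshape(-1,3)]); P=P[~np.isnan(P).any(1)]; np.save('P.npy',P)
E
```

```text
scene post top [457. -48. 169.]
scene tailblock [468. -63. 120.]
scene headtop [420. 223. 119.]
scene feet [639. -80.  98.]
scene body [ 655. -163.   97.]
scene hat [ 676. -238.   97.]
scene peak [ 659. -231.  108.]
scene spin1 [595.  85.  95.]
scene spin2 [635. 233.  96.]
scene paintA [584.   7.  62.]
scene paintB [748.   4.  60.]
scene bedend [ 442. -145.   24.]
scene table [ 340. -216.    2.]
scene glass [ 494. -333.   63.]
side post top [452. -37. 165.]
side tailblk [456. -34. 118.]
side headtop [429. 206. 117.]
side feet [635. -67.  72.]
side hat [ 664. -217.   94.]
side table [ 358. -115.   -1.]
```

```bash
cat > fit.py <<'E'
from h import *
from scipy.optimize import least_squares
for tag in('scene0','side0'):
    P=cloud(load(tag)).reshape(-1,3); P=P[~np.isnan(P).any(1)]
    # soldier body
    f=np.array([637.,-75]);h=np.array([673.,-255]);u=(h-f)/np.linalg.norm(h-f);n=np.array([-u[1],u[0]])
    s=(P[:,:2]-f)@u;t=(P[:,:2]-f)@n
    m=(s>-15)&(s<210)&(abs(t)<50)&(P[:,2]>62)&(P[:,2]<140); S=P[m]; sS=s[m]
    body=S[(sS>28)&(sS<135)&(abs(t[m])<22)&(S[:,2]>75)]
    def res(p):
        a=np.array([np.sin(p[0]),-np.cos(p[0]),0]); d=body-np.array([p[1],-160,p[2]]); d=d-np.outer(d@a,a); return np.linalg.norm(d,axis=1)-16
    r=least_squares(res,[0.2,655,80],loss='soft_l1'); p=r.x
    a=np.array([np.sin(p[0]),-np.cos(p[0]),0]); lat=np.cross(a,[0,0,1.])
    d=S-np.array([p[1],-160,p[2]]); ax=d@a; print(tag,'soldier th,x@y-160,z',p.round(3),'rms',np.std(r.fun).round(2),len(body))
    pk=np.hypot(d@lat,d[:,2])>25; print(' ax range',np.percentile(ax,[0.5,1,99,99.5]).round(1),'peak n',pk.sum(), 'ax',np.median(ax[pk]) if pk.any() else 0)
    if pk.sum()>3:
        ang=np.arctan2(d[pk]@lat,d[pk][:,2]);rr=np.hypot(d[pk]@lat,d[pk][:,2]); print(' roll(lat= %s)'%lat.round(2),np.degrees(np.median(ang[rr>28])).round(1),rr.max().round(1)); print(np.c_[ax[pk],d[pk]@lat,d[pk][:,2]].round(0)[:25].tolist())
    # jig: bed top rectangle, blocks tops, post top
    J=(P[:,0]>330)&(P[:,0]<540)&(P[:,1]>-200)&(P[:,1]<300)
    for nm,lo,hi in(('bed',19,27),('blocks',114,122),('post',163,173)):
        Q=P[J&(P[:,2]>lo)&(P[:,2]<hi)].astype(np.float32)
        if nm=='blocks':
            for k,w in(('tail',Q[Q[:,1]<60]),('head',Q[Q[:,1]>=60])):
                if len(w)>5: print(nm,k,cv2.minAreaRect(w[:,:2].copy()),w[:,2].mean(),len(w))
        elif len(Q)>5: print(nm,cv2.minAreaRect(Q[:,:2].copy()),Q[:,2].mean(),len(Q))
E
python3 fit.py
python3 - <<'E'
from h import *
a=load('scene0')['img']; b=load('side0')['img']
x=cv2.resize(a[240:350,235:305],None,fx=5,fy=5,interpolation=cv2.INTER_CUBIC)
y=cv2.resize(a[140:280,180:280],None,fx=4,fy=4,interpolation=cv2.INTER_CUBIC)
c=np.zeros((560,760,3),np.uint8); c[:550,:350]=x; c[:560,355:755]=y; save(c,'crop1')
E
```

```text
scene0 soldier th,x@y-160,z [1.9300e-01 6.5393e+02 8.0937e+01] rms 1.8 675
 ax range [-99.6 -98.2  89.4  89.8] peak n 72 ax 70.2733984407939
 roll(lat= [-0.98 -0.19  0.  ]) 15.0 43.3
[[64.0, 22.0, 32.0], [65.0, 20.0, 35.0], [65.0, 18.0, 36.0], [66.0, 15.0, 37.0], [68.0, 21.0, 35.0], [69.0, 19.0, 37.0], [68.0, 17.0, 36.0], [68.0, 15.0, 38.0], [67.0, 13.0, 37.0], [68.0, 10.0, 38.0], [68.0, 8.0, 40.0], [67.0, 6.0, 39.0], [69.0, 4.0, 43.0], [66.0, 3.0, 39.0], [66.0, 1.0, 39.0], [70.0, 20.0, 35.0], [71.0, 18.0, 37.0], [71.0, 16.0, 38.0], [70.0, 14.0, 38.0], [70.0, 12.0, 37.0], [70.0, 10.0, 39.0], [69.0, 8.0, 39.0], [71.0, 5.0, 42.0], [70.0, 4.0, 41.0], [71.0, 1.0, 43.0]]
bed ((442.3523864746094, 50.78178405761719), (90.92854309082031, 402.0570373535156), 6.309762954711914) 23.117228 1916
blocks tail ((453.4230041503906, -47.49201965332031), (70.1076889038086, 51.8890380859375), 7.461397647857666) 118.59527 350
blocks head ((425.2349853515625, 214.0838623046875), (71.1053466796875, 48.389007568359375), 7.250735282897949) 118.62567 272
post ((453.7001037597656, -47.70906066894531), (23.7408
[... 537 characters left out ...]
 10.0, 33.0], [63.0, 13.0, 34.0], [63.0, 17.0, 34.0], [65.0, 20.0, 33.0], [66.0, -1.0, 25.0], [62.0, 3.0, 30.0], [67.0, 6.0, 25.0], [68.0, 9.0, 25.0], [64.0, 13.0, 29.0], [62.0, 17.0, 30.0], [67.0, 20.0, 27.0]]
bed ((440.5152893066406, 57.90283203125), (89.40254211425781, 394.9828796386719), 6.188262462615967) 22.032484 968
blocks tail ((451.4732666015625, -43.431793212890625), (69.1218032836914, 52.96591567993164), 4.230268955230713) 117.136955 181
blocks head ((422.93292236328125, 219.61083984375), (69.10844421386719, 48.579898834228516), 8.322031021118164) 117.271774 300
post ((451.2963562011719, -42.54701614379883), (21.17743682861328, 25.99750518798828), 12.840425491333008) 166.66463 45
```

View pics/crop1.png

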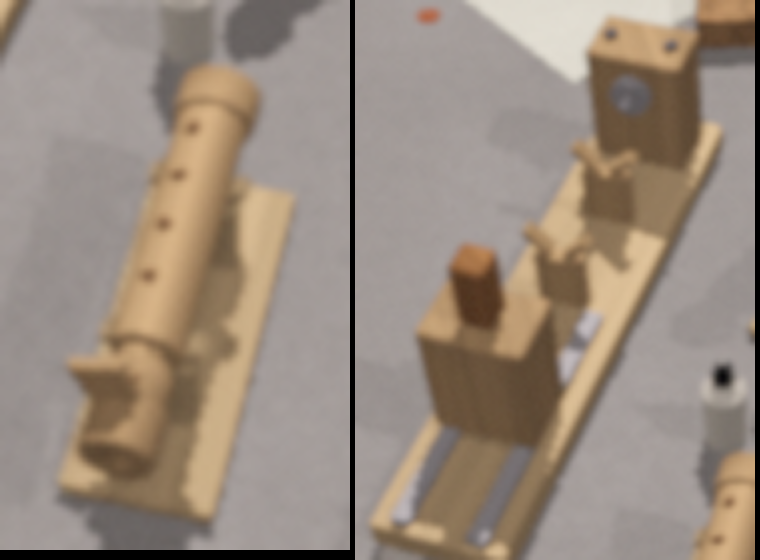

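```bash
cat > tgt.py <<'E'
from h import *
PH=0.1085                      # jig yaw: y_jig=(-sin,cos)
jy=np.array([-np.sin(PH),np.cos(PH),0]); jx=np.array([np.cos(PH),np.sin(PH),0])
th=0.195; sz=np.array([np.sin(th),-np.cos(th),0]); sl=np.cross(sz,[0,0,1.])
def frame(tx,ty):
    tx=tx/np.linalg.norm(tx); return np.c_[tx,ty,np.cross(tx,ty)]
def show(grasp,Rt,o=None):
    o=o or ctrl.get_obs(); Rc=R.from_rotvec(o['orientation']).as_matrix(); p=o['ee_pos']
    if (Rt[:,1]@Rc[:,1])<0: Rt=Rt@np.diag([1,-1,-1])
    goal=np.array(grasp)+11*Rt[:,0]
    print('t %.2f'%o['t'],'ee',p.round(1),'w %.1f'%o['width'],'F',o['ft_force'].round(1))
    print('dr (tool rad)',R.from_matrix(Rc.T@Rt).as_rotvec().round(3),'| dpos cm, current axes',(Rc.T@(goal-p)/10).round(2),'after-turn axes',(Rt.T@(goal-p)/10).round(2))
    print('tool axes\n',Rc.round(2).tolist())
down=np.array([0,0,-1.])
RJ=frame(down,jx)
E
python3 -c "
from tgt import *
show([452.6,-45.5,146],RJ)"
```

```text
t 0.10 ee [ 233.3 -579.3  230. ] w 87.5 F [ 0.3 -0.1  0.1]
dr (tool rad) [-1.296e+00 -1.000e-03  1.000e-03] | dpos cm, current axes [  9.55 -41.31 -40.28] after-turn axes [  9.5   27.58 -50.69]
tool axes
 [[-0.0, 0.37, -0.93], [0.0, -0.93, -0.37], [-1.0, -0.0, -0.0]]
```

Emit:
apply_moves([
  {"gripper":100,"delta_pos":[0,0,0],"dr":[-0.12,0,0]},
  {"gripper":100,"delta_pos":[0,0,0],"dr":[-0.12,0,0]},
  {"gripper":100,"delta_pos":[0,0,0],"dr":[-0.12,0,0]},
  {"gripper":100,"delta_pos":[0,0,0],"dr":[-0.12,0,0]},
  {"gripper":100,"delta_pos":[0,0,0],"dr":[-0.12,0,0]},
])

```text
t: 0.52
ee_pos: [233.3, -579.4, 230.2]
orientation: [1.624, 0.876, -1.624]
ft_force: [0.1, 0.2, 0.4]
width: 88.1
```

Emit:
apply_moves([
  {"gripper":100,"delta_pos":[0,0,0],"dr":[-0.12,0,0]},
  {"gripper":100,"delta_pos":[0,0,0],"dr":[-0.12,0,0]},
  {"gripper":100,"delta_pos":[0,0,0],"dr":[-0.12,0,0]},
  {"gripper":100,"delta_pos":[0,0,0],"dr":[-0.12,0,0]},
  {"gripper":100,"delta_pos":[0,0,0],"dr":[-0.12,0,0]},
])

```text
t: 0.93
ee_pos: [233.3, -579.4, 230.2]
orientation: [1.196, 1.219, -1.196]
ft_force: [0.8, -0.9, 0.9]
width: 87.8
```

Emit:
apply_moves([
  {"gripper":100,"delta_pos":[0,0,0],"dr":[-0.096,0,0]},
  {"gripper":100,"delta_pos":[0,1.9,-3.5],"dr":[0,0,0]},
  {"gripper":100,"delta_pos":[0,1.9,-3.5],"dr":[0,0,0]},
  {"gripper":100,"delta_pos":[0,1.9,-3.5],"dr":[0,0,0]},
  {"gripper":100,"delta_pos":[0,1.9,-3.5],"dr":[0,0,0]},
])

```text
t: 1.35
ee_pos: [293.9, -430.6, 230.1]
orientation: [1.13, 1.259, -1.13]
ft_force: [-0.1, 0.2, -0.1]
width: 87.9
```

Emit:
apply_moves([
  {"gripper":100,"delta_pos":[0,1.9,-3.5],"dr":[0,0,0]},
  {"gripper":100,"delta_pos":[0,1.9,-3.5],"dr":[0,0,0]},
  {"gripper":100,"delta_pos":[0,1.9,-3.5],"dr":[0,0,0]},
  {"gripper":100,"delta_pos":[0,1.9,-3.5],"dr":[0,0,0]},
  {"gripper":100,"delta_pos":[0,1.9,-3.5],"dr":[0,0,0]},
])

```text
t: 1.77
ee_pos: [369.6, -246.3, 230.6]
orientation: [1.13, 1.258, -1.13]
ft_force: [0.2, -0.1, 0.5]
width: 87.4
```

```bash
python3 -c "
from tgt import *
show([452.6,-45.5,146],RJ)"
```

```text
t 1.77 ee [ 369.6 -246.3  230.6] w 87.4 F [ 0.2 -0.1  0.5]
dr (tool rad) [-0.001 -0.     0.   ] | dpos cm, current axes [  9.56  10.4  -19.07] after-turn axes [  9.56  10.42 -19.06]
tool axes
 [[-0.0, 0.99, 0.11], [0.0, 0.11, -0.99], [-1.0, -0.0, -0.0]]
```

Emit:
apply_moves([
  {"gripper":100,"delta_pos":[0,2.08,-3.8],"dr":[0,0,0]},
  {"gripper":100,"delta_pos":[0,2.08,-3.8],"dr":[0,0,0]},
  {"gripper":100,"delta_pos":[0,2.08,-3.8],"dr":[0,0,0]},
  {"gripper":100,"delta_pos":[0,2.08,-3.8],"dr":[0,0,0]},
  {"gripper":100,"delta_pos":[0,2.08,-3.86],"dr":[0,0,0]},
])

```text
t: 2.18
ee_pos: [449.2, -53.5, 230.7]
orientation: [1.129, 1.258, -1.129]
ft_force: [0.3, -0.8, -0.4]
width: 87.9
```

Emit:
apply_moves([
  {"gripper":100,"delta_pos":[2.5,0,0],"dr":[0,0,0]},
  {"gripper":100,"delta_pos":[2.5,0,0],"dr":[0,0,0]},
  {"gripper":100,"delta_pos":[2.5,0,0],"dr":[0,0,0]},
  {"gripper":80,"delta_pos":[2.0,0,0],"dr":[0,0,0]},
  {"gripper":50,"delta_pos":[0,0,0],"dr":[0,0,0]},
])

```text
t: 2.6
ee_pos: [446.3, -54.9, 132.5]
orientation: [1.127, 1.264, -1.133]
ft_force: [-0.6, 0.3, 0.4]
width: 77.8
```

Emit:
apply_moves([
  {"gripper":10,"delta_pos":[0,0,0],"dr":[0,0,0]},
  {"gripper":10,"delta_pos":[0,0,0],"dr":[0,0,0]},
  {"gripper":10,"delta_pos":[0,0,0],"dr":[0,0,0]},
  {"gripper":10,"delta_pos":[0,0,0],"dr":[0,0,0]},
  {"gripper":10,"delta_pos":[0,0,0],"dr":[0,0,0]},
])

```text
t: 3.02
ee_pos: [449.6, -55.8, 136.7]
orientation: [1.13, 1.256, -1.128]
ft_force: [0.7, 0.0, -0.2]
width: 44.9
```

Emit:
apply_moves([
  {"gripper":45,"delta_pos":[0,0.4,-1.0],"dr":[0,0,0]},
  {"gripper":10,"delta_pos":[0,0,0],"dr":[0,0,0]},
  {"gripper":10,"delta_pos":[0,0,0],"dr":[0,0,0]},
  {"gripper":10,"delta_pos":[0,0,0],"dr":[0,0,0]},
  {"gripper":10,"delta_pos":[0,0,0],"dr":[0,0,0]},
])

```text
t: 3.43
ee_pos: [452.3, -44.9, 135.8]
orientation: [1.13, 1.258, -1.128]
ft_force: [1.7, 3.6, 0.9]
width: 23.9
```

Emit:
apply_moves([
  {"gripper":10,"delta_pos":[0,0,0],"dr":[0,0,0]},
  {"gripper":10,"delta_pos":[0,0,0],"dr":[0,0,0]},
  {"gripper":10,"delta_pos":[0,0,0],"dr":[0,0,0]},
  {"gripper":10,"delta_pos":[0,0,0],"dr":[0,0,0]},
  {"gripper":10,"delta_pos":[0,0,0],"dr":[0,0,0]},
])

```text
t: 3.85
ee_pos: [452.3, -45.2, 135.8]
orientation: [1.13, 1.258, -1.129]
ft_force: [3.7, 3.5, 0.8]
width: 23.7
```

Emit:
apply_moves([
  {"gripper":10,"delta_pos":[0,0,0.7],"dr":[0,0,0]},
  {"gripper":10,"delta_pos":[0,0,1],"dr":[0,0,0]},
  {"gripper":10,"delta_pos":[0,0,1],"dr":[0,0,0]},
  {"gripper":10,"delta_pos":[0,0,1],"dr":[0,0,0]},
  {"gripper":10,"delta_pos":[0,0,1],"dr":[0,0,0]},
])

```text
t: 4.27
ee_pos: [457.4, -92.2, 135.8]
orientation: [1.13, 1.258, -1.129]
ft_force: [4.8, 4.9, -0.1]
width: 24.1
```

Emit:
apply_moves([
  {"gripper":10,"delta_pos":[0,0,0.4],"dr":[0,0,0]},
  {"gripper":10,"delta_pos":[0,0,0],"dr":[0,0,0]},
  {"gripper":10,"delta_pos":[0,0,0],"dr":[0,0,0]},
  {"gripper":10,"delta_pos":[0,0,0],"dr":[0,0,0]},
  {"gripper":100,"delta_pos":[0,0,0],"dr":[0,0,0]},
])

```text
t: 4.68
ee_pos: [456.9, -95.9, 135.5]
orientation: [1.129, 1.259, -1.13]
ft_force: [0.4, 0.0, 0.7]
width: 27.4
```

Emit:
apply_moves([
  {"gripper":100,"delta_pos":[0,0,0],"dr":[0,0,0]},
  {"gripper":100,"delta_pos":[0,0,0],"dr":[0,0,0]},
  {"gripper":100,"delta_pos":[0,0,0],"dr":[0,0,0]},
  {"gripper":100,"delta_pos":[-3,0,0],"dr":[0,0,0]},
  {"gripper":100,"delta_pos":[-4,0,0],"dr":[0,0,0]},
])

```text
t: 5.1
ee_pos: [454.6, -95.2, 203.6]
orientation: [1.127, 1.266, -1.134]
ft_force: [1.0, -0.6, 0.1]
width: 60.6
```

```bash
sed -i 's#^for tag in.*#import sys\nfor tag in sys.argv[1:]:#' fit.py; python3 - <<'E'
from h import *
a=cap('scene','scene1');cap('side','side1'); print(ctrl.get_obs()['ee_pos'])
E
python3 fit.py scene1 side1 | grep -v '\[\['
python3 - <<'E'
from tgt import *
# forks & headstock along jig y (s relative to (440,54)); lateral t
for tag in('scene1','side1'):
    P=cloud(load(tag)).reshape(-1,3);P=P[~np.isnan(P).any(1)]
    d=P-np.array([441.5,54,0]); s=d@jy;t=d@jx
    for lo,hi,n in((60,88,'fork'),(80,100,'head')):
        m=(abs(t)<20)&(P[:,2]>lo)&(P[:,2]<hi)&(s>(-120))&(s<200)
        h,e=np.histogram(s[m],bins=np.arange(-120,201,5)); print(tag,n,[(int(x),int(c)) for x,c in zip(e,h) if c>2])
    m=(s>40)&(s<200)&(P[:,2]>114)&(P[:,2]<122)&(abs(t)<50); print('head s range',np.percentile(s[m],[1,99]),'t',np.percentile(t[m],[1,50,99]))
    m=(s<40)&(s>-220)&(P[:,2]>114)&(P[:,2]<122)&(abs(t)<36); print('tail s range',np.percentile(s[m],[1,99]),'t',np.percentile(t[m],[1,50,99]))
E
```

```text
[460.34421469 -96.53120651 210.25925921]
scene1 soldier th,x@y-160,z [1.93000e-01 6.54008e+02 8.08600e+01] rms 1.89 682
 ax range [-99.3 -97.4  89.3  89.5] peak n 74 ax 70.26366129071444
 roll(lat= [-0.98 -0.19  0.  ]) 15.2 46.4
bed ((442.0888671875, 51.30003356933594), (91.74032592773438, 401.6058654785156), 6.193231105804443) 23.064299 1912
blocks tail ((458.999267578125, -98.63862609863281), (70.52098846435547, 51.46894836425781), 8.165857315063477) 118.567726 375
blocks head ((424.71295166015625, 215.330322265625), (70.20818328857422, 47.645484924316406), 5.814050674438477) 118.41496 274
post ((459.1029968261719, -98.87430572509766), (24.313892364501953, 24.985567092895508), 8.218596458435059) 168.08435 98
side1 soldier th,x@y-160,z [1.98000e-01 6.53707e+02 7.87400e+01] rms 2.24 207
 ax range [-101.4 -101.2   76.5   80.2] peak n 32 ax 63.89237854126086
 roll(lat= [-0.98 -0.2   0.  ]) 18.2 42.8
bed ((440.541259765625, 56.6544189453125), (89.74857330322266, 398.7185974121094), 6.169498443603516) 22.180182 1200
blocks tail ((456.9697265625, -94.41138458251953), (69.76251220703125, 5
[... 357 characters left out ...]
4), (85, 21), (130, 14), (135, 20), (140, 46)]
scene1 head [(-5, 8), (0, 10), (5, 3), (75, 7), (80, 13), (85, 5), (125, 3), (130, 41), (135, 12), (140, 23)]
head s range [139.4491277  184.70733539] t [-33.62728301   2.0929531   34.92588197]
tail s range [-178.75091627 -129.75021212] t [-32.98128087  11.96528492  34.97312992]
side1 fork [(-120, 10), (-5, 10), (0, 13), (5, 39), (10, 9), (80, 19), (85, 33), (90, 23), (180, 19), (185, 64)]
side1 head [(-120, 21), (-115, 9), (0, 4), (5, 6), (80, 5), (85, 7), (180, 13), (185, 48)]
head s range [143.52588863 187.40515758] t [-33.84817822   0.79057856  33.13842824]
tail s range [-174.06946167 -124.03033554] t [-34.50102825  -0.61958183  32.46309204]
```

```bash
cat >> tgt.py <<'E'
def RS(roll):
    up=np.cos(roll)*np.array([0,0,1.])+np.sin(roll)*sl   # soldier front
    tx=-up; return frame(tx,np.cross(sz,tx))
G=np.array([650.4,-144.1,80.])
E
python3 -c "
from tgt import *
Rt=RS(np.radians(17)); show(G-90*Rt[:,0],Rt)"
```

```text
t 5.20 ee [460.3 -96.5 210.3] w 68.5 F [ 0.5 -0.1  0.2]
dr (tool rad) [-0.086  0.016  0.289] | dpos cm, current axes [ 5.62 16.04  6.96] after-turn axes [ 9.74 13.14  8.35]
tool axes
 [[0.01, 0.99, 0.11], [-0.0, 0.11, -0.99], [-1.0, 0.01, 0.0]]
```

Emit:
apply_moves([
  {"gripper":100,"delta_pos":[0,3.2,1.4],"dr":[0,0,0]},
  {"gripper":100,"delta_pos":[0,3.2,1.4],"dr":[0,0,0]},
  {"gripper":100,"delta_pos":[0,3.2,1.4],"dr":[0,0,0]},
  {"gripper":100,"delta_pos":[0,3.2,1.4],"dr":[0,0,0]},
  {"gripper":100,"delta_pos":[0,3.2,1.4],"dr":[0,0,0]},
])

```text
t: 5.62
ee_pos: [624.9, -148.5, 204.8]
orientation: [1.129, 1.259, -1.13]
ft_force: [-0.2, -0.4, 0.0]
width: 87.9
```

Emit:
apply_moves([
  {"gripper":100,"delta_pos":[0,0,0],"dr":[-0.029,0.005,0.096]},
  {"gripper":100,"delta_pos":[0,0,0],"dr":[-0.029,0.005,0.096]},
  {"gripper":100,"delta_pos":[0,0,0],"dr":[-0.029,0.005,0.096]},
  {"gripper":100,"delta_pos":[0,0,0],"dr":[0,0,0]},
  {"gripper":100,"delta_pos":[0,0,0],"dr":[0,0,0]},
])

```text
t: 6.03
ee_pos: [622.5, -148.4, 204.8]
orientation: [1.211, 1.106, -0.849]
ft_force: [-0.0, 0.2, 0.9]
width: 87.9
```

```bash
python3 -c "
from tgt import *
Rt=RS(np.radians(17)); show(G,Rt)
d=cap('wrist','w0'); print(d['mtx'],d['rvec'],d['tvec'],d['range_z'].min(),d['range_z'].max()); save(d['img'],'w0',1.2)"
```

```text
t 6.03 ee [ 622.5 -148.4  204.8] w 87.9 F [-0.   0.2  0.9]
dr (tool rad) [-0.002 -0.003  0.012] | dpos cm, current axes [13.87 -0.78  0.17] after-turn axes [13.86 -0.95  0.12]
tool axes
 [[0.27, 0.94, 0.19], [0.06, 0.18, -0.98], [-0.96, 0.28, -0.0]]
[[325.1922621    0.         275.55276947]
 [  0.         325.1922621  208.58605222]
 [  0.           0.           1.        ]] [-2.84961443 -0.21836663 -0.44623491] [-617.1715635  -233.7468873   128.05870236] 0.0 1730.7825
```

View pics/w0.png

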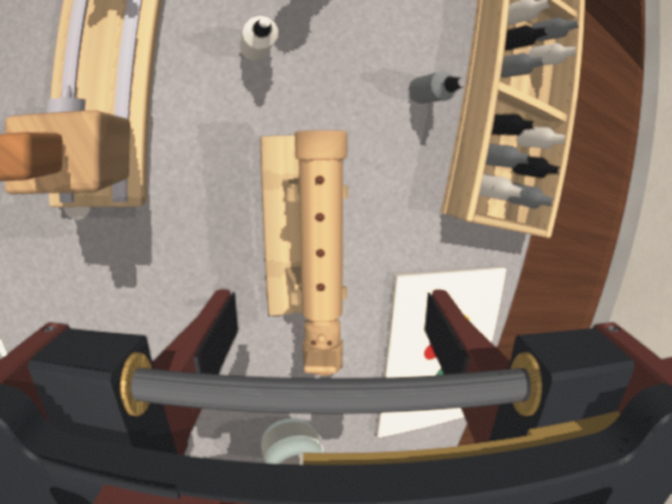

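The wrist view shows the feet up, the peak down and the four buttons at (320,180) to (320,287), all nearly centred in the tilted view. I'll work out the roll from the buttons.

```bash
cat >> h.py <<'E'
def wrays(d,uv):
    K=d['mtx'];x=(np.asarray(uv,float)-K[:2,2])/K[0,0];r=np.linalg.norm(x,axis=-1,keepdims=True)
    c=np.concatenate([x*np.where(r>1e-9,np.tan(r)/np.maximum(r,1e-9),1),np.ones_like(r)],-1); return c
def wcloud(d):
    z=d['range_z'];v,u=np.indices(z.shape);c=wrays(d,np.dstack([u,v]))*z[...,None]
    p=(c-np.array(d['tvec']).ravel())@cv2.Rodrigues(np.array(d['rvec'],float))[0]; p[z==0]=np.nan; return p
E
python3 - <<'E'
from tgt import *
from scipy.optimize import least_squares
d=load('w0'); P=wcloud(d); img=d['img']
W=P[115:258,245:293].reshape(-1,3); C=img[115:258,245:293].reshape(-1,3).astype(int)
ok=~np.isnan(W).any(1)&(W[:,2]>78); W=W[ok];C=C[ok]
s=(W-G)@sz; b=W[(s>-55)&(s<48)]; cb=C[(s>-55)&(s<48)]
def dec(p,Q):
    a=np.array([np.sin(p[0]),-np.cos(p[0]),0]); D=Q-np.array([p[1],-144,p[2]]); return a,D
def res(p):
    a,D=dec(p,b); D=D-np.outer(D@a,a); return np.linalg.norm(D,axis=1)-16
r=least_squares(res,[.195,650,80],loss='soft_l1');p=r.x;print('axis th,x@y-144,z',p.round(3),'sd',r.fun.std().round(2))
a,D=dec(p,b); lat=np.cross(a,[0,0,1.])
dark=cb.sum(1)<np.percentile(cb.sum(1),3)
dark=cb.sum(1)<200
print('dark n',dark.sum()); ang=np.degrees(np.arctan2(D[dark]@lat,D[dark][:,2])); print('button roll med',np.median(ang),'sd',ang.std(),'s',np.sort((D[dark]@a)).round(0)[::6])
a,D=dec(p,W); print('s extent body cloud',((W-np.array([p[1],-144,p[2]]))@a).min())
# feet end: row scan in the cloud around feet
Wf=P[95:140,230:300].reshape(-1,3); Wf=Wf[~np.isnan(Wf).any(1)&(Wf[:,2]>85)]; a,D=dec(p,Wf); print('feet end s (expect -84)',np.percentile(D@a,[0.5,2]))
# scene cameras buttons not needed
Rt=RS(np.radians(17)); show(G,Rt)
E
```

```text
axis th,x@y-144,z [1.98000e-01 6.51688e+02 8.05480e+01] sd 0.65
dark n 0
button roll med nan sd nan s []
s extent body cloud -79.72263670014067
feet end s (expect -84) [-85.13556808 -84.58470609]
t 6.08 ee [ 623.8 -148.4  205.5] w 87.7 F [ 0.  -0.1  0.4]
dr (tool rad) [-0.001 -0.003  0.011] | dpos cm, current axes [13.9  -0.94  0.13] after-turn axes [13.89 -1.09  0.09]
tool axes
 [[0.28, 0.94, 0.19], [0.06, 0.18, -0.98], [-0.96, 0.28, -0.0]]
  return _methods._mean(a, axis=axis, dtype=dtype,
  ret = ret.dtype.type(ret / rcount)
  ret = _var(a, axis=axis, dtype=dtype, out=out, ddof=ddof,
  arrmean = um.true_divide(arrmean, div, out=arrmean,
  ret = ret.dtype.type(ret / rcount)
```

```bash
python3 - <<'E'
from tgt import *
d=load('w0'); P=wcloud(d); img=d['img'].astype(int)
a=np.array([np.sin(.198),-np.cos(.198),0]);lat=np.cross(a,[0,0,1.]);c=np.array([651.7,-144,80.5])
for u,v in [(319.5,180),(320,217),(320,253),(320,287)]:
    u/=1.2;v/=1.2;u0,v0=int(u),int(v)
    w=img[v0-5:v0+6,u0-6:u0+7].sum(2); m=w<w.min()+0.35*(np.median(w)-w.min())
    q=P[v0-5:v0+6,u0-6:u0+7][m]-c; A=np.degrees(np.arctan2(q@lat,q[:,2])); print(m.sum(),(q@a).mean().round(1),A.mean().round(1),A.std().round(1))
E
```

```text
31 -51.1 17.7 4.3
31 -25.4 17.6 4.3
29 nan nan nan
27 26.4 18.3 4.5
```

```bash
sed -i 's/th=0.195/th=0.197/; s/^G=.*/G=np.array([651.7,-144.1,80.3])/' tgt.py; python3 -c "
from tgt import *
Rt=RS(np.radians(18)); show(G,Rt)"
```

```text
t 6.08 ee [ 623.8 -148.4  205.5] w 87.7 F [ 0.  -0.1  0.4]
dr (tool rad) [-0.003 -0.002  0.029] | dpos cm, current axes [13.91 -0.79  0.15] after-turn axes [13.88 -1.19  0.12]
tool axes
 [[0.28, 0.94, 0.19], [0.06, 0.18, -0.98], [-0.96, 0.28, -0.0]]
```

Emit:
apply_moves([
  {"gripper":100,"delta_pos":[0,-1.2,0.12],"dr":[0,0,0.029]},
  {"gripper":100,"delta_pos":[3,0,0],"dr":[0,0,0]},
  {"gripper":100,"delta_pos":[3,0,0],"dr":[0,0,0]},
  {"gripper":100,"delta_pos":[3,0,0],"dr":[0,0,0]},
  {"gripper":100,"delta_pos":[0,0,0],"dr":[0,0,0]},
])

```text
t: 6.5
ee_pos: [639.7, -144.5, 111.6]
orientation: [1.223, 1.092, -0.826]
ft_force: [-1.0, 0.3, -0.2]
width: 88.0
```

```bash
python3 -c "
from tgt import *
Rt=RS(np.radians(18)); show(G,Rt)"
```

```text
t 6.50 ee [ 639.7 -144.5  111.6] w 88.0 F [-1.   0.3 -0.2]
dr (tool rad) [-0.002 -0.006  0.004] | dpos cm, current axes [4.44 0.17 0.22] after-turn axes [4.44 0.15 0.2 ]
tool axes
 [[0.3, 0.93, 0.2], [0.07, 0.18, -0.98], [-0.95, 0.31, -0.01]]
```

Emit:
apply_moves([
  {"gripper":100,"delta_pos":[2.2,0.1,0.2],"dr":[0,0,0]},
  {"gripper":100,"delta_pos":[2.2,0,0],"dr":[0,0,0]},
  {"gripper":100,"delta_pos":[0,0,0],"dr":[0,0,0]},
  {"gripper":60,"delta_pos":[0,0,0],"dr":[0,0,0]},
  {"gripper":45,"delta_pos":[0,0,0],"dr":[0,0,0]},
])

```text
t: 6.92
ee_pos: [655.9, -145.0, 76.8]
orientation: [1.224, 1.083, -0.822]
ft_force: [0.2, -0.5, -0.1]
width: 77.7
```

Emit:
apply_moves([
  {"gripper":45,"delta_pos":[0,0,0],"dr":[0,0,0]},
  {"gripper":45,"delta_pos":[0,0,0],"dr":[0,0,0]},
  {"gripper":45,"delta_pos":[0,0,0],"dr":[0,0,0]},
  {"gripper":45,"delta_pos":[0,0,0],"dr":[0,0,0]},
  {"gripper":45,"delta_pos":[0,0,0],"dr":[0,0,0]},
])

```text
t: 7.33
ee_pos: [655.3, -145.1, 75.8]
orientation: [1.224, 1.083, -0.823]
ft_force: [-0.0, -0.1, 0.8]
width: 44.6
```

```bash
python3 -c "
from tgt import *
Rt=RS(np.radians(18)); show(G,Rt)"
```

```text
t 7.33 ee [ 655.3 -145.1   75.8] w 44.6 F [-0.  -0.1  0.8]
dr (tool rad) [-0.002 -0.002 -0.004] | dpos cm, current axes [ 0.57 -0.18 -0.17] after-turn axes [ 0.57 -0.18 -0.17]
tool axes
 [[0.31, 0.93, 0.19], [0.06, 0.18, -0.98], [-0.95, 0.31, -0.0]]
```

Emit:
apply_moves([
  {"gripper":45,"delta_pos":[0.5,-0.18,-0.17],"dr":[0,0,0]},
  {"gripper":45,"delta_pos":[0,0,0],"dr":[0,0,0]},
  {"gripper":20,"delta_pos":[0,0,0],"dr":[0,0,0]},
  {"gripper":20,"delta_pos":[0,0,0],"dr":[0,0,0]},
  {"gripper":20,"delta_pos":[0,0,0],"dr":[0,0,0]},
])

```text
t: 7.75
ee_pos: [654.6, -143.3, 69.7]
orientation: [1.224, 1.084, -0.823]
ft_force: [-0.5, 0.1, -1.6]
width: 31.5
```

Emit:
apply_moves([
  {"gripper":20,"delta_pos":[0,0,0],"dr":[0,0,0]},
  {"gripper":20,"delta_pos":[0,0,0],"dr":[0,0,0]},
  {"gripper":20,"delta_pos":[0,0,0],"dr":[0,0,0]},
  {"gripper":20,"delta_pos":[0,0,0],"dr":[0,0,0]},
  {"gripper":20,"delta_pos":[0,0,0],"dr":[0,0,0]},
])

```text
t: 8.17
ee_pos: [654.8, -143.4, 70.0]
orientation: [1.224, 1.084, -0.823]
ft_force: [0.4, -1.0, -1.3]
width: 31.2
```

```bash
python3 -c "
from tgt import *
Rt=RS(np.radians(18)); show(G,Rt)"
```

```text
t 8.17 ee [ 654.8 -143.4   70. ] w 31.2 F [ 0.4 -1.  -1.3]
dr (tool rad) [-0.002 -0.002 -0.003] | dpos cm, current axes [0.02 0.02 0.01] after-turn axes [0.02 0.02 0.01]
tool axes
 [[0.31, 0.93, 0.19], [0.06, 0.18, -0.98], [-0.95, 0.31, -0.0]]
```

Emit:
apply_moves([
  {"gripper":20,"delta_pos":[-1.9,0.62,0],"dr":[0,0,0]},
  {"gripper":20,"delta_pos":[-2.85,0.93,0],"dr":[0,0,0]},
  {"gripper":20,"delta_pos":[-2.85,0.93,0],"dr":[0,0,0]},
  {"gripper":20,"delta_pos":[-1.9,0.62,0],"dr":[0,0,0]},
  {"gripper":20,"delta_pos":[0,0,0],"dr":[0,0,0]},
])

```text
t: 8.58
ee_pos: [657.4, -144.5, 175.1]
orientation: [1.224, 1.076, -0.818]
ft_force: [0.3, -0.2, 0.5]
width: 31.6
```

Emit:
apply_moves([
  {"gripper":20,"delta_pos":[0,0,0],"dr":[0.022,0,-0.08]},
  {"gripper":20,"delta_pos":[0,0,0],"dr":[0.022,0,-0.08]},
  {"gripper":20,"delta_pos":[0,0,0],"dr":[0.022,0,-0.08]},
  {"gripper":20,"delta_pos":[0,0,0],"dr":[0.022,0,-0.08]},
  {"gripper":20,"delta_pos":[0,0,0],"dr":[0,0,0]},
])

```text
t: 9.0
ee_pos: [656.4, -143.1, 168.9]
orientation: [1.136, 1.275, -1.125]
ft_force: [0.9, -0.0, -1.0]
width: 31.2
```

```bash
cat >> tgt.py <<'E'
def JP(s,z): return np.array([441.5,54,0])+s*jy+np.array([0,0,z])
E
python3 -c "
from tgt import *
show(JP(33,150),RJ)"
```

```text
t 9.00 ee [ 656.4 -143.1  168.9] w 31.2 F [ 0.9 -0.  -1. ]
dr (tool rad) [ 0.001 -0.016  0.005] | dpos cm, current axes [  3.5  -19.17 -25.2 ] after-turn axes [  2.99 -19.23 -25.22]
tool axes
 [[-0.01, 0.99, 0.11], [0.02, 0.11, -0.99], [-1.0, -0.01, -0.02]]
```

Emit:
apply_moves([
  {"gripper":20,"delta_pos":[0,-1.92,-2.52],"dr":[0,-0.016,0.005]},
  {"gripper":20,"delta_pos":[0,-1.92,-2.52],"dr":[0,0,0]},
  {"gripper":20,"delta_pos":[0,-1.92,-2.52],"dr":[0,0,0]},
  {"gripper":20,"delta_pos":[0,-1.92,-2.52],"dr":[0,0,0]},
  {"gripper":20,"delta_pos":[0,-1.92,-2.52],"dr":[0,0,0]},
])

```text
t: 9.42
ee_pos: [543.2, -27.9, 169.1]
orientation: [1.13, 1.259, -1.126]
ft_force: [1.2, 1.2, -0.6]
width: 31.3
```

Emit:
apply_moves([
  {"gripper":20,"delta_pos":[0,-1.92,-2.52],"dr":[0,0,0]},
  {"gripper":20,"delta_pos":[0,-1.92,-2.52],"dr":[0,0,0]},
  {"gripper":20,"delta_pos":[0,-1.92,-2.52],"dr":[0,0,0]},
  {"gripper":20,"delta_pos":[0,-1.92,-2.52],"dr":[0,0,0]},
  {"gripper":20,"delta_pos":[0,-1.92,-2.52],"dr":[0,0,0]},
])

```text
t: 9.83
ee_pos: [434.1, 86.6, 169.3]
orientation: [1.13, 1.259, -1.126]
ft_force: [-0.9, 0.5, -0.1]
width: 31.6
```

Emit:
apply_moves([
  {"gripper":20,"delta_pos":[0,0,0],"dr":[0,0,0]},
  {"gripper":20,"delta_pos":[0,0,0],"dr":[0,0,0]},
  {"gripper":20,"delta_pos":[0,0,0],"dr":[0,0,0]},
  {"gripper":20,"delta_pos":[0,0,0],"dr":[0,0,0]},
  {"gripper":20,"delta_pos":[0,0,0],"dr":[0,0,0]},
])

```text
t: 10.25
ee_pos: [436.9, 85.3, 170.0]
orientation: [1.13, 1.257, -1.127]
ft_force: [-0.3, -1.0, -0.2]
width: 31.1
```

```bash
python3 -c "
from tgt import *
show(JP(33,150),RJ)
d=cap('wrist','w1'); a=cap('side','side2'); b=cap('scene','scene2')
W=cv2.resize(d['img'],(480,360)); c=np.zeros((520,800,3),np.uint8); c[:360,:480]=W
x=cv2.resize(b['img'][120:280,180:290],None,fx=2.9,fy=2.9)[:464]; c[:464,481:800]=x
save(c,'held')"
```

```text
t 10.25 ee [436.9  85.3 170. ] w 31.1 F [-0.3 -1.  -0.2]
dr (tool rad) [-0.    -0.    -0.002] | dpos cm, current axes [ 3.1   0.11 -0.14] after-turn axes [ 3.1   0.12 -0.14]
tool axes
 [[0.0, 0.99, 0.11], [0.0, 0.11, -0.99], [-1.0, 0.0, -0.0]]
```

View pics/held.png

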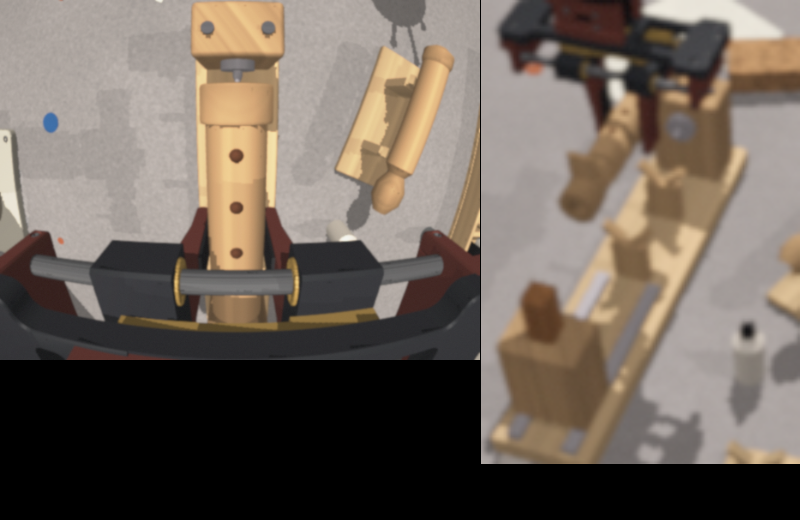

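The wrist view shows the soldier held in line with the jig. The buttons are centred at (236,156-253) and the head collar is at (237,68), ahead of the foot disc's edge at y=85. I'll measure both in the wrist cloud.

```bash
python3 - <<'E'
from tgt import *
P=wcloud(load('w1')).reshape(-1,3);P=P[~np.isnan(P).any(1)]
d=P-np.array([441.5,54,0]);s=d@jy;t=d@jx;z=P[:,2]
pr=lambda n,m:print(n,m.sum(),'s',np.percentile(s[m],[1,50,99]).round(1),'t',np.percentile(t[m],[1,50,99]).round(1),'z',np.percentile(z[m],[1,50,99]).round(1)) if m.sum()>3 else print(n,0)
pr('head top',(z>110)&(z<124)&(s>120)&(s<200)&(abs(t)<45))
pr('collar/pin',(z>70)&(z<106)&(abs(t)<16)&(s>105)&(s<140))
pr('foot disc',(z>160)&(z<215)&(s>60)&(s<135)&(abs(t)<30))
pr('body near',(z>170)&(z<215)&(s>70)&(s<95)&(abs(t)<30))
from scipy.optimize import least_squares
m=(z>178)&(z<215)&(s>52)&(s<94)&(abs(t)<22); b=np.c_[t,s,z][m]
r=least_squares(lambda p:np.hypot((b[:,0]-p[0]-p[1]*(b[:,1]-33)),b[:,2]-p[2])-16,[0,0,180],loss='soft_l1'); print('axis t,slope,z',r.x.round(3),m.sum())
m=(z>60)&(z<106)&(s>118)&(s<141)&(abs(t)<25)
h,e=np.histogram(s[m],bins=np.arange(118,142,2));print(list(zip(e.astype(int).tolist(),h.tolist())))
h,e=np.histogram(s[(z>183)&(abs(t)<15)],bins=np.arange(90,130,2));print(list(zip(e.astype(int).tolist(),h.tolist())))
E
```

```text
head top 7077 s [141.  161.2 184.2] t [-33.3   0.4  34.1] z [112.9 118.3 122.1]
collar/pin 656 s [123.8 134.4 139.9] t [-13.4   0.5  13.8] z [ 83.1  99.4 105.3]
foot disc 10342 s [ 60.7  91.2 115.8] t [-17.4  -0.8  16.1] z [186.  196.4 200.9]
body near 4280 s [70.3 82.9 94.7] t [-15.9  -0.8  14.6] z [185.6 195.7 199.8]
axis t,slope,z [-5.81000e-01 -2.00000e-03  1.81555e+02] 6833
[(118, 0), (120, 0), (122, 7), (124, 24), (126, 32), (128, 35), (130, 33), (132, 175), (134, 117), (136, 117), (138, 116)]
[(90, 340), (92, 343), (94, 347), (96, 317), (98, 379), (100, 364), (102, 367), (104, 371), (106, 404), (108, 393), (110, 381), (112, 376), (114, 370), (116, 68), (118, 0), (120, 0), (122, 0), (124, 0), (126, 0)]
```

Emit:
apply_moves([
  {"gripper":20,"delta_pos":[2,0.1,0],"dr":[0,0,0]},
  {"gripper":20,"delta_pos":[2,0,0],"dr":[0,0,0]},
  {"gripper":20,"delta_pos":[2,0,0],"dr":[0,0,0]},
  {"gripper":20,"delta_pos":[1.8,0,0],"dr":[0,0,0]},
  {"gripper":20,"delta_pos":[0,0,0],"dr":[0,0,0]},
])

```text
t: 10.82
ee_pos: [435.6, 85.4, 89.6]
orientation: [1.127, 1.261, -1.131]
ft_force: [-1.1, -0.0, -1.0]
width: 31.3
```

Emit:
apply_moves([
  {"gripper":20,"delta_pos":[0.3,0,0],"dr":[0,0,0]},
  {"gripper":20,"delta_pos":[0.2,0,0],"dr":[0,0,0]},
  {"gripper":20,"delta_pos":[0.2,0,0],"dr":[0,0,0]},
  {"gripper":20,"delta_pos":[0.2,0,0],"dr":[0,0,0]},
  {"gripper":20,"delta_pos":[0,0,0],"dr":[0,0,0]},
])

```text
t: 11.23
ee_pos: [437.7, 86.1, 83.5]
orientation: [1.129, 1.257, -1.126]
ft_force: [-0.5, 0.3, -0.5]
width: 31.3
```

```bash
python3 -c "
from tgt import *
show(JP(33,90),RJ)"
```

```text
t 11.23 ee [437.7  86.1  83.5] w 31.3 F [-0.5  0.3 -0.5]
dr (tool rad) [ 0.001 -0.    -0.002] | dpos cm, current axes [ 0.45  0.03 -0.07] after-turn axes [ 0.45  0.03 -0.07]
tool axes
 [[0.0, 0.99, 0.11], [0.0, 0.11, -0.99], [-1.0, 0.0, -0.0]]
```

Emit:
apply_moves([
  {"gripper":20,"delta_pos":[0.2,0.02,0],"dr":[0,0,0]},
  {"gripper":20,"delta_pos":[0.1,0,0],"dr":[0,0,0]},
  {"gripper":20,"delta_pos":[0,0,0],"dr":[0,0,0]},
  {"gripper":20,"delta_pos":[0,0,0],"dr":[0,0,0]},
  {"gripper":20,"delta_pos":[0,0,0],"dr":[0,0,0]},
])

```text
t: 11.65
ee_pos: [437.6, 86.1, 80.2]
orientation: [1.129, 1.258, -1.127]
ft_force: [-0.6, -0.3, -1.6]
width: 31.5
```

Emit:
apply_moves([
  {"gripper":20,"delta_pos":[0.1,0,0],"dr":[0,0,0]},
  {"gripper":20,"delta_pos":[0,0,0],"dr":[0,0,0]},
  {"gripper":20,"delta_pos":[0,0,0],"dr":[0,0,0]},
  {"gripper":20,"delta_pos":[0,0,0],"dr":[0,0,0]},
  {"gripper":20,"delta_pos":[0,0,0],"dr":[0,0,0]},
])

```text
t: 12.07
ee_pos: [437.8, 86.1, 79.2]
orientation: [1.129, 1.258, -1.127]
ft_force: [0.6, 0.3, -0.6]
width: 31.6
```

Emit:
apply_moves([
  {"gripper":20,"delta_pos":[0.1,0,0],"dr":[0,0,0]},
  {"gripper":20,"delta_pos":[0,0,0],"dr":[0,0,0]},
  {"gripper":20,"delta_pos":[0,0,0],"dr":[0,0,0]},
  {"gripper":20,"delta_pos":[0,0,0],"dr":[0,0,0]},
  {"gripper":20,"delta_pos":[0,0,0],"dr":[0,0,0]},
])

```text
t: 12.48
ee_pos: [438.1, 86.1, 78.8]
orientation: [1.13, 1.257, -1.126]
ft_force: [-1.4, 0.1, 8.9]
width: 31.3
```

Emit:
apply_moves([
  {"gripper":20,"delta_pos":[0.1,0,0],"dr":[0,0,0]},
  {"gripper":20,"delta_pos":[0,0,0],"dr":[0,0,0]},
  {"gripper":20,"delta_pos":[0,0,0],"dr":[0,0,0]},
  {"gripper":20,"delta_pos":[0,0,0],"dr":[0,0,0]},
  {"gripper":20,"delta_pos":[0,0,0],"dr":[0,0,0]},
])

```text
t: 12.9
ee_pos: [438.1, 86.1, 78.6]
orientation: [1.13, 1.257, -1.126]
ft_force: [-4.4, -0.8, 21.9]
width: 31.1
```

Emit:
apply_moves([
  {"gripper":20,"delta_pos":[-0.15,0,0],"dr":[0,0,0]},
  {"gripper":20,"delta_pos":[0,0,0],"dr":[0,0,0]},
  {"gripper":40,"delta_pos":[0,0,0],"dr":[0,0,0]},
  {"gripper":70,"delta_pos":[0,0,0],"dr":[0,0,0]},
  {"gripper":70,"delta_pos":[0,0,0],"dr":[0,0,0]},
])

```text
t: 13.32
ee_pos: [437.3, 86.0, 78.4]
orientation: [1.128, 1.259, -1.128]
ft_force: [-0.4, 0.0, 1.0]
width: 45.2
```

Emit:
apply_moves([
  {"gripper":70,"delta_pos":[0,0,0],"dr":[0,0,0]},
  {"gripper":70,"delta_pos":[-1.5,0,0],"dr":[0,0,0]},
  {"gripper":70,"delta_pos":[-3,0,0],"dr":[0,0,0]},
  {"gripper":70,"delta_pos":[-3.5,0,0],"dr":[0,0,0]},
  {"gripper":70,"delta_pos":[-3.5,0,0],"dr":[0,0,0]},
])

```text
t: 13.73
ee_pos: [436.5, 85.9, 194.3]
orientation: [1.128, 1.26, -1.129]
ft_force: [0.4, 0.0, -0.2]
width: 61.1
```

Emit:
apply_moves([
  {"gripper":80,"delta_pos":[-3.5,0,0],"dr":[0,0,0]},
  {"gripper":80,"delta_pos":[0,0,3.5],"dr":[0,0,0]},
  {"gripper":80,"delta_pos":[0,0,3.5],"dr":[0,0,0]},
  {"gripper":80,"delta_pos":[0,0,3.5],"dr":[0,0,0]},
  {"gripper":80,"delta_pos":[0,0,3.5],"dr":[0,0,0]},
])

```text
t: 14.15
ee_pos: [452.5, -54.4, 228.9]
orientation: [1.128, 1.258, -1.126]
ft_force: [0.8, 0.7, 0.4]
width: 70.1
```

```bash
cat > chk.py <<'E'
from tgt import *
from scipy.optimize import least_squares
import sys
tag=sys.argv[1]
d=cap('wrist','w'+tag); cap('scene','scene'+tag); cap('side','side'+tag)
for n,P in(('wrist',wcloud(d)),('scene',cloud(load('scene'+tag))),('side',cloud(load('side'+tag)))):
    P=P.reshape(-1,3);P=P[~np.isnan(P).any(1)]
    D=P-np.array([441.5,54,0]);s=D@jy;t=D@jx;z=P[:,2]
    m=(z>86)&(z<109)&(s>10)&(s<72)&(abs(t)<22); b=np.c_[t,s,z][m]
    if m.sum()>20:
        r=least_squares(lambda p:np.hypot((b[:,0]-p[0]-p[1]*(b[:,1]-33)),b[:,2]-p[2])-16,[0,0,90],loss='soft_l1'); print(n,'axis t,slope,z',r.x.round(3),m.sum())
    m=(z>96)&(abs(t)<12)&(z<112); h,e=np.histogram(s[m],bins=np.arange(-130,142,2)); print(' top s hist',[(int(a),int(c)) for a,c in zip(e,h) if c>1 and (a<-60 or a>108)])
    m=(z>116)&(z<140)&(abs(t)<30)&(s<-30)&(s>-90); 
    if m.sum()>3: print(' peak t',np.percentile(t[m],[2,50,98]).round(1),'s',np.median(s[m]).round(1),'zmax',z[m].max().round(1))
    m=(z>160)&(z<173)&(s<-60)&(s>-200)&(abs(t)<25)
    if m.sum()>3: print(' post s,t',s[m].mean().round(1),t[m].mean().round(1),np.percentile(s[m],[2,98]).round(1))
E
python3 chk.py 3; python3 -c "
from tgt import *
show(JP(-150,146),RJ)
d=load('w3');b=load('scene3');c=np.zeros((464,800,3),np.uint8);c[:360,:480]=cv2.resize(d['img'],(480,360))
c[:464,481:800]=cv2.resize(b['img'][120:280,180:290],None,fx=2.9,fy=2.9)[:464]
save(c,'laid')"
```

```text
wrist axis t,slope,z [ 5.2300e-01 -1.0000e-03  9.0397e+01] 2395
 top s hist [(-130, 43), (-128, 100), (-126, 52), (-124, 53), (-122, 55), (-120, 70), (-118, 41), (-74, 4), (-72, 61), (-70, 70), (-68, 63), (-66, 59), (-64, 70), (-62, 63)]
 peak t [-10.6   1.   11.9] s -51.6 zmax 132.3
 post s,t -150.2 0.7 [-162.7 -140.8]
scene axis t,slope,z [-1.1000e-02 -5.0000e-03  9.1206e+01] 209
 top s hist [(-76, 2), (-74, 19), (-72, 8), (-70, 6), (-68, 4), (-66, 10), (-64, 4), (-62, 4), (110, 5), (112, 5), (114, 5), (130, 3), (132, 8), (134, 6), (136, 8), (138, 6)]
 peak t [-10.    1.5  12. ] s -53.9 zmax 133.2
 post s,t -156.0 2.2 [-166.1 -143. ]
side axis t,slope,z [-3.4600e-01 -1.0000e-02  8.8841e+01] 180
 top s hist [(-130, 5), (-128, 10), (-126, 7), (-124, 2), (-122, 3), (-120, 3), (-118, 5), (-116, 3), (110, 6), (112, 3), (114, 9), (116, 10), (118, 7)]
 peak t [-11.3  -1.1  10.4] s -48.5 zmax 130.3
 post s,t -148.8 -0.1 [-160.3 -139.1]
t 14.30 ee [452.6 -55.  228.5] w 70.0 F [-0.2  1.1 -0.4]
dr (tool rad) [-0.003 -0.    -0.001] | dpos cm, current axes [9.35 0.08 4.04] after-turn axes [9.35 0.08 4.04]
tool axes
 [[0.0, 0.99, 0.11], [0.0, 0.11, -0.99], [-1.0, 0.0, -0.0]]
```

View pics/laid.png

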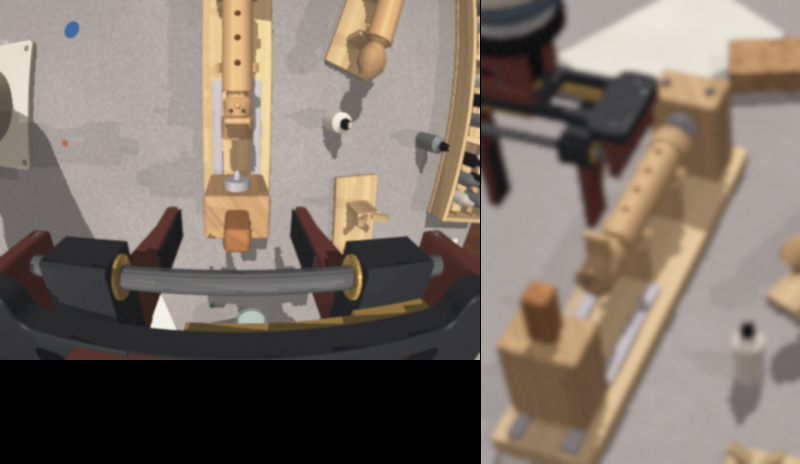

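The soldier lies in the forks, face up. The peak is centred within about 1 mm, which is under 2° of roll, and its axis reads z of about 90. Now I'll go back to the post.

Emit:
apply_moves([
  {"gripper":80,"delta_pos":[0,0.05,2.1],"dr":[0,0,0]},
  {"gripper":80,"delta_pos":[0,0,2.1],"dr":[0,0,0]},
  {"gripper":80,"delta_pos":[0,0,0],"dr":[0,0,0]},
  {"gripper":80,"delta_pos":[2.5,0,0],"dr":[0,0,0]},
  {"gripper":80,"delta_pos":[2.5,0,0],"dr":[0,0,0]},
])

```text
t: 14.72
ee_pos: [458.7, -94.0, 179.0]
orientation: [1.13, 1.255, -1.125]
ft_force: [-0.7, -0.6, -0.7]
width: 70.3
```

Emit:
apply_moves([
  {"gripper":80,"delta_pos":[2.5,0,0],"dr":[0,0,0]},
  {"gripper":80,"delta_pos":[1.7,0,0],"dr":[0,0,0]},
  {"gripper":50,"delta_pos":[0,0,0],"dr":[0,0,0]},
  {"gripper":10,"delta_pos":[0,0,0],"dr":[0,0,0]},
  {"gripper":10,"delta_pos":[0,0,0],"dr":[0,0,0]},
])

```text
t: 15.13
ee_pos: [458.4, -94.1, 137.4]
orientation: [1.129, 1.258, -1.126]
ft_force: [-0.0, 0.0, 0.1]
width: 53.6
```

Emit:
apply_moves([
  {"gripper":10,"delta_pos":[0,0,0],"dr":[0,0,0]},
  {"gripper":10,"delta_pos":[0,0,0],"dr":[0,0,0]},
  {"gripper":10,"delta_pos":[0,0,0],"dr":[0,0,0]},
  {"gripper":10,"delta_pos":[0,0,0],"dr":[0,0,0]},
  {"gripper":10,"delta_pos":[0,0,0],"dr":[0,0,0]},
])

```text
t: 15.55
ee_pos: [457.8, -94.9, 137.2]
orientation: [1.129, 1.258, -1.127]
ft_force: [-2.5, -0.4, 4.5]
width: 24.2
```

```bash
python3 -c "
from tgt import *
show(JP(-93,146),RJ)"
```

```text
t 15.55 ee [457.8 -94.9 137.2] w 24.2 F [-2.5 -0.4  4.5]
dr (tool rad) [ 0.001  0.    -0.001] | dpos cm, current axes [ 0.22 -0.   -5.68] after-turn axes [ 0.22 -0.01 -5.68]
tool axes
 [[0.0, 0.99, 0.11], [-0.0, 0.11, -0.99], [-1.0, 0.0, 0.0]]
```

Emit:
apply_moves([
  {"gripper":10,"delta_pos":[0,0,-0.6],"dr":[0,0,0]},
  {"gripper":10,"delta_pos":[0,0,-0.8],"dr":[0,0,0]},
  {"gripper":10,"delta_pos":[0,0,-0.8],"dr":[0,0,0]},
  {"gripper":10,"delta_pos":[0,0,-0.8],"dr":[0,0,0]},
  {"gripper":10,"delta_pos":[0,0,-0.8],"dr":[0,0,0]},
])

```text
t: 15.97
ee_pos: [453.7, -57.2, 137.2]
orientation: [1.128, 1.257, -1.128]
ft_force: [-1.9, -3.9, 7.2]
width: 23.7
```

Emit:
apply_moves([
  {"gripper":10,"delta_pos":[0,0,-0.3],"dr":[0,0,0]},
  {"gripper":10,"delta_pos":[0,0,-0.3],"dr":[0,0,0]},
  {"gripper":10,"delta_pos":[0,0,-0.3],"dr":[0,0,0]},
  {"gripper":10,"delta_pos":[0,0,-0.3],"dr":[0,0,0]},
  {"gripper":10,"delta_pos":[0,0,0],"dr":[0,0,0]},
])

```text
t: 16.38
ee_pos: [452.3, -45.1, 137.1]
orientation: [1.129, 1.258, -1.127]
ft_force: [-1.8, -0.3, 7.1]
width: 23.8
```

Emit:
apply_moves([
  {"gripper":10,"delta_pos":[0,0,-0.2],"dr":[0,0,0]},
  {"gripper":10,"delta_pos":[0,0,-0.1],"dr":[0,0,0]},
  {"gripper":10,"delta_pos":[0,0,-0.1],"dr":[0,0,0]},
  {"gripper":10,"delta_pos":[0,0,0],"dr":[0,0,0]},
  {"gripper":10,"delta_pos":[0,0,0],"dr":[0,0,0]},
])

```text
t: 16.8
ee_pos: [451.9, -41.4, 137.2]
orientation: [1.129, 1.258, -1.128]
ft_force: [-1.8, -2.4, 5.6]
width: 23.8
```

```bash
python3 -c "
from tgt import *
show(JP(-93,146),RJ)"; python3 chk.py 4
```

```text
t 16.80 ee [451.9 -41.4 137.2] w 23.8 F [-1.8 -2.4  5.6]
dr (tool rad) [ 0.001  0.    -0.001] | dpos cm, current axes [ 0.22 -0.   -0.3 ] after-turn axes [ 0.22 -0.   -0.3 ]
tool axes
 [[0.0, 0.99, 0.11], [-0.0, 0.11, -0.99], [-1.0, 0.0, 0.0]]
wrist axis t,slope,z [ 5.3100e-01 -1.0000e-03  9.0457e+01] 3439
 top s hist [(-76, 158), (-74, 155), (-72, 126), (-70, 122), (-68, 127), (-66, 105), (-64, 102), (-62, 133)]
 peak t [-28.2   0.4  28.2] s -82.2 zmax 140.0
 post s,t -92.5 0.6 [-104.9  -84.5]
 top s hist [(-126, 13), (-124, 23), (-122, 2), (-62, 3), (110, 3), (112, 6), (114, 6), (116, 2), (118, 5), (120, 5), (122, 2), (130, 3), (132, 3), (134, 5), (136, 5), (138, 9)]
 peak t [-0.2 15.6 28.7] s -76.1 zmax 138.0
 post s,t -103.7 1.5 [-112.5  -89.1]
side axis t,slope,z [-4.4400e-01 -8.0000e-03  8.8931e+01] 181
 top s hist [(-80, 3), (-78, 2), (-76, 8), (-74, 9), (-72, 5), (110, 8), (112, 3), (114, 3), (116, 5), (118, 7), (120, 6), (122, 3), (124, 8), (126, 11), (128, 4)]
 peak t [-26.1  -0.1  26.6] s -82.5 zmax 140.0
 post s,t -92.1 -1.1 [-109.4  -80.9]
```

Emit:
apply_moves([
  {"gripper":10,"delta_pos":[0,0,-0.1],"dr":[0,0,0]},
  {"gripper":10,"delta_pos":[0,0,-0.1],"dr":[0,0,0]},
  {"gripper":10,"delta_pos":[0,0,-0.1],"dr":[0,0,0]},
  {"gripper":10,"delta_pos":[0,0,0],"dr":[0,0,0]},
  {"gripper":10,"delta_pos":[0,0,0],"dr":[0,0,0]},
])

```text
t: 17.37
ee_pos: [451.6, -38.5, 137.2]
orientation: [1.128, 1.258, -1.127]
ft_force: [-2.4, -3.2, 6.1]
width: 23.9
```

Emit:
apply_moves([
  {"gripper":10,"delta_pos":[0,0,-0.1],"dr":[0,0,0]},
  {"gripper":10,"delta_pos":[0,0,0],"dr":[0,0,0]},
  {"gripper":10,"delta_pos":[0,0,0],"dr":[0,0,0]},
  {"gripper":10,"delta_pos":[0,0,0],"dr":[0,0,0]},
  {"gripper":10,"delta_pos":[0,0,0],"dr":[0,0,0]},
])

```text
t: 17.78
ee_pos: [451.5, -37.6, 137.2]
orientation: [1.129, 1.258, -1.128]
ft_force: [-2.2, -3.2, 7.4]
width: 23.6
```

Emit:
apply_moves([
  {"gripper":10,"delta_pos":[0,0,-0.1],"dr":[0,0,0]},
  {"gripper":10,"delta_pos":[0,0,0],"dr":[0,0,0]},
  {"gripper":10,"delta_pos":[0,0,0],"dr":[0,0,0]},
  {"gripper":10,"delta_pos":[0,0,0],"dr":[0,0,0]},
  {"gripper":10,"delta_pos":[0,0,0],"dr":[0,0,0]},
])

```text
t: 18.2
ee_pos: [451.4, -36.6, 137.2]
orientation: [1.128, 1.258, -1.128]
ft_force: [-0.6, -3.3, 6.0]
width: 23.7
```

Emit:
apply_moves([
  {"gripper":10,"delta_pos":[0,0,-0.1],"dr":[0,0,0]},
  {"gripper":10,"delta_pos":[0,0,0],"dr":[0,0,0]},
  {"gripper":10,"delta_pos":[0,0,0],"dr":[0,0,0]},
  {"gripper":10,"delta_pos":[0,0,0],"dr":[0,0,0]},
  {"gripper":10,"delta_pos":[0,0,0],"dr":[0,0,0]},
])

```text
t: 18.62
ee_pos: [451.3, -35.6, 137.2]
orientation: [1.128, 1.258, -1.128]
ft_force: [-2.1, -2.4, 6.6]
width: 23.6
```

Emit:
apply_moves([
  {"gripper":10,"delta_pos":[0,0,-0.1],"dr":[0,0,0]},
  {"gripper":10,"delta_pos":[0,0,0],"dr":[0,0,0]},
  {"gripper":10,"delta_pos":[0,0,0],"dr":[0,0,0]},
  {"gripper":10,"delta_pos":[0,0,0],"dr":[0,0,0]},
  {"gripper":10,"delta_pos":[0,0,0],"dr":[0,0,0]},
])

```text
t: 19.03
ee_pos: [451.2, -34.6, 137.2]
orientation: [1.128, 1.258, -1.128]
ft_force: [-1.4, -4.1, 6.6]
width: 24.1
```

Emit:
apply_moves([
  {"gripper":10,"delta_pos":[0,0,-0.1],"dr":[0,0,0]},
  {"gripper":10,"delta_pos":[0,0,0],"dr":[0,0,0]},
  {"gripper":10,"delta_pos":[0,0,0],"dr":[0,0,0]},
  {"gripper":10,"delta_pos":[0,0,0],"dr":[0,0,0]},
  {"gripper":10,"delta_pos":[0,0,0],"dr":[0,0,0]},
])

```text
t: 19.45
ee_pos: [451.1, -34.2, 137.1]
orientation: [1.128, 1.257, -1.128]
ft_force: [-1.6, -7.0, 6.5]
width: 24.1
```

Emit:
apply_moves([
  {"gripper":10,"delta_pos":[0,0,-0.1],"dr":[0,0,0]},
  {"gripper":10,"delta_pos":[0,0,0],"dr":[0,0,0]},
  {"gripper":10,"delta_pos":[0,0,0],"dr":[0,0,0]},
  {"gripper":10,"delta_pos":[0,0,0],"dr":[0,0,0]},
  {"gripper":10,"delta_pos":[0,0,0],"dr":[0,0,0]},
])

```text
t: 19.87
ee_pos: [451.2, -34.0, 137.2]
orientation: [1.127, 1.256, -1.128]
ft_force: [-1.7, -13.8, 6.0]
width: 23.9
```

```bash
python3 chk.py 5 | grep -v peak
```

```text
wrist axis t,slope,z [ 5.0900e-01 -1.0000e-03  9.0446e+01] 4086
 top s hist [(-68, 237), (-66, 116), (-64, 124), (-62, 123)]
 post s,t -85.0 0.7 [-97.5 -76.9]
 top s hist [(-120, 3), (-118, 20), (-116, 12), (110, 5), (112, 7), (114, 12), (116, 3), (118, 2), (120, 7), (122, 5), (124, 4), (126, 3), (128, 4), (130, 2), (132, 3), (136, 2), (138, 5)]
 post s,t -96.3 1.1 [-104.9  -83.1]
side axis t,slope,z [-5.5000e-01 -7.0000e-03  8.9237e+01] 175
 top s hist [(-70, 5), (-68, 9), (-66, 12), (-64, 3), (-62, 2), (110, 4), (112, 4), (114, 2), (116, 4), (118, 4), (120, 4), (122, 8), (124, 3), (126, 4), (128, 8), (130, 5), (132, 7)]
 post s,t -85.2 -0.1 [-100.1  -74.3]
```

Emit:
apply_moves([
  {"gripper":40,"delta_pos":[0,0,0],"dr":[0,0,0]},
  {"gripper":70,"delta_pos":[0,0,0],"dr":[0,0,0]},
  {"gripper":70,"delta_pos":[0,0,0],"dr":[0,0,0]},
  {"gripper":70,"delta_pos":[0,0,0],"dr":[0,0,0]},
  {"gripper":70,"delta_pos":[0,0,0],"dr":[0,0,0]},
])

```text
t: 20.43
ee_pos: [451.0, -32.0, 136.6]
orientation: [1.129, 1.258, -1.127]
ft_force: [-0.7, 0.7, -0.1]
width: 53.6
```

Emit:
apply_moves([
  {"gripper":70,"delta_pos":[-2,0,0],"dr":[0,0,0]},
  {"gripper":70,"delta_pos":[-3.5,0,0],"dr":[0,0,0]},
  {"gripper":70,"delta_pos":[-3.5,0,0],"dr":[0,0,0]},
  {"gripper":70,"delta_pos":[-2,0,3],"dr":[0,0,0]},
  {"gripper":70,"delta_pos":[0,0,4],"dr":[0,0,0]},
])

```text
t: 20.85
ee_pos: [461.0, -101.2, 251.3]
orientation: [1.128, 1.253, -1.119]
ft_force: [2.2, 0.3, -0.4]
width: 61.6
```

Emit:
apply_moves([
  {"gripper":70,"delta_pos":[0,0,4],"dr":[0,0,0]},
  {"gripper":70,"delta_pos":[0,0,3],"dr":[0,0,0]},
  {"gripper":70,"delta_pos":[0,0,0],"dr":[0,0,0]},
  {"gripper":70,"delta_pos":[0,0,0],"dr":[0,0,0]},
  {"gripper":70,"delta_pos":[0,0,0],"dr":[0,0,0]},
])

```text
t: 21.27
ee_pos: [465.6, -170.9, 246.2]
orientation: [1.13, 1.259, -1.128]
ft_force: [-1.3, -0.3, 0.3]
width: 61.4
```

```bash
python3 chk.py 6; python3 -c "
from h import *
d=load('w6');b=load('scene6');c=np.zeros((600,800,3),np.uint8);c[:300,:400]=cv2.resize(d['img'],(400,300))
c[:464,401:720]=cv2.resize(b['img'][120:280,180:290],None,fx=2.9,fy=2.9)[:464]
s=load('side6')['img'][170:310,260:360]; c[301:301+280,:200]=cv2.resize(s,None,fx=2,fy=2)
save(c,'fin')"
```

```text
top s hist [(-118, 53), (-64, 3), (-62, 50)]
 peak t [-29.3 -13.9  29.7] s -79.2 zmax 120.8
 post s,t -93.4 0.5 [-104.   -81.6]
scene axis t,slope,z [-2.9200e-01 -2.0000e-03  9.0916e+01] 214
 top s hist [(-120, 5), (-118, 24), (-116, 8), (110, 4), (112, 9), (114, 4), (116, 2), (118, 5), (120, 6), (122, 3), (124, 3), (126, 6), (128, 5), (130, 2), (132, 2), (138, 7)]
 peak t [-20.9  10.3  28.9] s -71.2 zmax 137.8
 post s,t -95.5 7.3 [-106.3  -81.9]
side axis t,slope,z [-6.250e-01 -5.000e-03  8.931e+01] 177
 top s hist [(-70, 4), (-68, 6), (-66, 12), (-64, 2), (110, 4), (112, 2), (114, 5), (116, 4), (118, 2), (120, 6), (122, 2), (124, 9), (126, 3), (128, 6), (130, 6), (132, 6)]
 peak t [-27.2  -0.2  28.3] s -75.8 zmax 140.0
 post s,t -88.3 -1.0 [-99.3 -76.6]
```

View pics/fin.png

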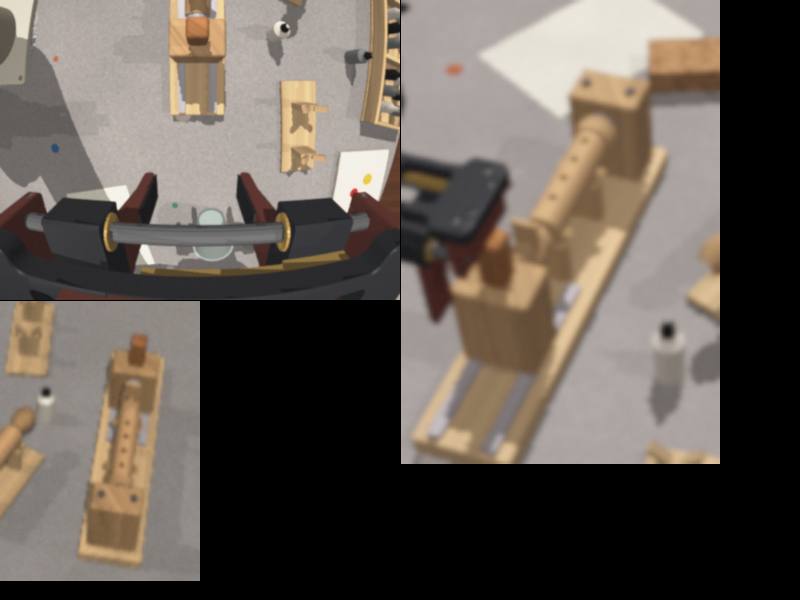

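The pictures show the soldier between the collars with its peak and buttons up. The gripper is well clear. One quick roll check before handing in.

```bash
python3 - <<'E'
from tgt import *
for n in('scene6','side6'):
    P=cloud(load(n)).reshape(-1,3);P=P[~np.isnan(P).any(1)];D=P-np.array([441.5,54,0]);s=D@jy;t=D@jx;z=P[:,2]
    m=(z>114)&(z<136)&(abs(t)<18)&(s>-50)&(s<-28); print(n,m.sum(),np.percentile(t[m],[3,50,97]).round(1),z[m].max().round(1),np.median(s[m]).round(1))
    m=(z>80)&(abs(t)<22)&(z<115)&(s>100)&(s<140); h,e=np.histogram(s[m],bins=np.arange(100,141,2)); print(list(zip(e.tolist(),h.tolist())))
o=ctrl.get_obs();print(o['t'],o['ft_force']); ctrl.close_job()
E
```

```text
scene6 58 [-10.    0.9  12.1] 133.4 -37.8
[(100, 4), (102, 5), (104, 6), (106, 4), (108, 9), (110, 7), (112, 14), (114, 15), (116, 4), (118, 7), (120, 10), (122, 7), (124, 8), (126, 7), (128, 7), (130, 5), (132, 2), (134, 1), (136, 4), (138, 18)]
side6 36 [-11.9  -0.8  11. ] 131.7 -32.4
[(100, 12), (102, 4), (104, 6), (106, 6), (108, 6), (110, 5), (112, 3), (114, 7), (116, 4), (118, 6), (120, 6), (122, 3), (124, 12), (126, 6), (128, 11), (130, 6), (132, 6), (134, 1), (136, 1), (138, 0)]
21.4167 [ 0.93903971  0.693004   -0.46410575]
the job is handed in; nothing more can be done
```

The soldier is in the jig between the two centre pins, feet to the headstock and face up, and I handed the job in at 21.4 s of the 54 s allowed. I drew the tailstock back about 50 mm and gripped the soldier with the tool tilted to its 18° roll. I then laid it in the forks about 15 mm short of the head collar and pushed the tailstock up until both ends were against the collars.

What the last checks showed:
- **Roll:** the middle of the peak is within about 1 mm of the centre line, at about 132 mm height, so the front is within roughly 2° of straight up.
- **Axis:** it is about 90 mm above the table and within about 0.005 rad of the jig's axis.
- **Fit:** the push ended against a firm stop, with the force rising from about 3 N to 14 N. The feet end then measured about 131–133 mm along the jig, against about 132 mm for the head collar.
- **Robot:** the gripper was clear and the force readings were near zero.

The scene and side cameras disagreed by up to about 5 mm along the jig, so I relied on the contact force to confirm the fit. I did not measure the spindle and other loose things again at the end; those in the last pictures looked undisturbed.

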